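# Swing out the swivel hook and hang the push stick by its slot

### The arm

A 6-joint arm with a two-finger parallel gripper is mounted at the origin on the work surface. World frame = base frame: x ahead of the robot, y to its left, z up, the work surface at z = 0. Lengths are in m, angles in rad, forces in N, time in s.
With the tool pointing down it reaches from about 0.275 to 0.75 m from the base axis. Payload 10.2 kg.
Tool frame: the origin (TCP) lies midway between the tips of the shut fingers; the grasp point (between the pads) lies 19 mm behind it (env.hold_point_z is the distance from the TCP to the grasp point, in m); z points along the fingers, y is the line along which they close (so a half turn about z gives the same grasp; the last joint's range is limited). The gripper opens to 85 mm and grips with 20 to 120 N. Pads are 22 mm wide; open, the fingers measure 114 mm over their backs; the gripper's body (76 mm by 85 mm) begins 54 mm behind the grasp point. The pads swing forward as they close: fully open they stand 13 mm farther back than shut.
Start: joints at [-1.417, 0.313, 1.498, -0, 1.331, -0.223], TCP at [0.193, -0.488, 0.231] pointing down, gripper open.
Joint ranges: [-2.94, 2.94], [-0.97, 2.17], [0.19, 2.56], [-1.23, 4.37], [0.02, 3.11], [-2.88, 2.88]. Speed limits (rad/s): [2.39, 2.39, 3.01, 3.14, 3.14, 3.14].

### API

Orientations are given as a unit quaternion [x, y, z, w].
In Python, from bench import env, kinematics, monitor, eyes, job gives the robot as it stands. The module is installed in compiled form; this text tells all that it offers. Calls block until the motion is done:
- env.reach(position, orientation): joint-space move of the TCP to a pose.
- env.movel(position, velocity=0.15, frame=None, guard=None): straight line of the TCP; frame=None keeps the orientation; velocity is the mean speed in m/s. With guard (N) it stops when the force on the tool has changed by that much, and returns True; else False.
- env.set_joints(angles): joint-space move.
- env.release() and env.close_gripper(effort=None): open the fingers fully, or close them until they stop; effort is the grip in N (None keeps the last).
- env.hold(seconds).
- kinematics.ik(position, orientation): joint angles nearest the present ones, or None.
- monitor.sense(): the state.
- eyes.grab_frame(name): name is "side" or "top"; returns a dict with "frame" (480x640x3 uint8, red, green, blue), "mtx" (3x3 intrinsics, pixels), "view" (4x4, takes a point from world to camera coordinates). Camera axes: x right, y down, z forward; pixel columns grow to the right and rows downward; lengths in m; the calibration is good to about 2 mm. A picture is of the moment at which its call begins. There is no depth.
A pose or a line that the arm cannot do raises env.MotionError and nothing moves.
- job.hand_in(): hands the job in; it is judged then, once.
The state is a dict: "clock": time; "joints": joint angles; "qvel": joint speeds; "joint_efforts": joint torques, N m; "position": TCP position; "ee_rot": TCP orientation; "contact_force": force on the tool from outside, world axes, zero at the start; "ft_torque": the same for the moment, N m; "finger_gap": opening from 0.0 (shut) to 1.0 (fully open); "gripper_force": force on a finger pad.
Only numpy, scipy, OpenCV 4.12 (cv2) and the standard library are available. Lean on these libraries where they do the work, as an engineer would, in place of code of your own. Each camera call takes 0.05 s, during which the arm holds its last target. There are 200 camera calls.

### The job

First swing the swivel hook on its post all the way round to its stop, while the plywood push stick still stands in its rack. Then take the push stick and hang it on the hook's pin by the slot in its edge, seated in the slot's pocket and hanging plumb, with the hook still at its stop. Do not shift the tin, the carton or the screwdriver.

Things in the scene. Friction and masses are not known exactly. Their poses are not given: they have to be found in the camera images.
- stand: Stand fixed to the bench: plywood base 110 x 150 mm (x, y), 16 mm thick, with a 24 mm steel tube upright at its centre. Origin: centre of the underside, on the hook's swivel axis; z up. With the hook at its stop, its pin points along this body's -y axis.
- stand_top (a point): Top of the stand's fixed tube, on the swivel axis, 112 mm above the bench; axes as the stand's. A post telescopes out of it and carries the swivel hook. How far varies and is not given: the centre of the hook's pin is 160 to 200 mm above the bench. Feel for it, or look. All of the stand stays within 12 mm above the pin's centre; a stop stud rises beside the pin on the -x side, up to 30 mm out.
- hook (a joint): Angle of the swivel hook: a level round steel pin 10 mm thick, from a hub 28 mm wide, 24 mm high on the axis to 92 mm out, ending in a disc 22 mm across, 5 mm thick, too big for the stick's slot. 0: at its stop; positive: counter-clockwise from above, at 1.57 it points along the stand's +x. Range 0 to 2.7 rad, hard stops; stiff pivot (0.2 N m: 3 N at 60 mm out), stays where left.
- rack: Wooden rack fixed to the bench, 110 x 80 mm, 50 mm high, with an 18 mm wide slit along its x axis in which the push stick stands upright, its underside 10 mm above the bench. Origin: centre of the underside.
- stick_center (a point): Centre of the push stick: a plywood board 60 mm wide (x), 15 mm thick (y), 185 mm high (z), about 0.12 kg, z up both in the rack and when hung. Starts in the rack, axes parallel to the rack's. Its top edge is 92.5 mm above this point, its underside 92.5 mm below. The top 60 mm is solid: the place to grip, across the thickness.
- stick_mouth (a point): Middle of the mouth of the stick's slot, in its +x edge, 30 mm in x and 4 mm up from stick_center; axes as stick_center's. The slot goes through the thickness: a mouth 23 mm high (11.5 mm each side of this point) runs in level for 37.5 mm; at its inner end a pocket 15 mm wide (centred at stick_center's x) rises to stick_seat. The stick goes sideways, mouth first, over the pin.
- stick_seat (a point): Middle of the top of the slot's pocket, 32.5 mm above stick_center, 28.5 mm above the mouth's mid-height; axes as stick_center's. Rests on top of the pin once the stick has been slid over it and lowered.
- stick: The push stick itself; origin at the centre of its underside, axes as stick_center's.
- tin: Bystander: closed tin 80 mm across, 90 mm high. Origin: centre of the underside.
- carton: Bystander: cardboard carton 70 x 110 mm, 45 mm high. Origin: centre of the underside.
- driver: Bystander: screwdriver lying on the bench, about 200 mm long and under 40 mm high, along its x axis.
Not all that is in view belongs to the job. What is shaped like the stick but pink or turquoise is not meant. Of the things shaped like the stand, the plywood one is meant.

How it is judged:
On the way:
1. the hook is turned to its stop while the push stick still stands in the rack (value of joint hook below 0.12 rad and distance of stick_center from where it was at the start of the episode below 0.02 m), for 0.2 s.
At the end, for the whole second after the job is handed in: The hook is within 0.12 rad of its stop and the push stick hangs on its pin: stick_seat is 18 to 95 mm from the swivel axis along the stand's -y, within 18 mm of that line and 155 to 215 mm above the bench; the stick is within 0.2 rad of upright, at rest (under 0.03 m/s) and released (value of joint hook below 0.12 rad and x of stick_seat in the frame of stand between -0.018 and 0.018 m and y of stick_seat in the frame of stand between -0.095 and -0.018 m and height (world z) of stick_seat between 0.155 and 0.215 m and angle between stick_seat's own z axis and vertical below 0.2 rad and linear speed of stick below 0.03 m/s); the robot touches nothing.
It fails at once if the tin is shifted by more than 30 mm (distance of tin from where it was at the start of the episode above 0.03 m).
It fails at once if the carton is shifted by more than 30 mm (distance of carton from where it was at the start of the episode above 0.03 m).
It fails at once if the screwdriver is shifted by more than 30 mm (distance of driver from where it was at the start of the episode above 0.03 m).
It also fails if it takes over 72 s, if anything falls off the work surface, if the arm or the gripper's body presses on something with over 40 N, if the wrist force passes 120 N, or if a joint passes its speed limit or range.

## Working session

There is one attempt and no reset: what is moved stays moved. The work goes in short steps, each a Python script; the robot and the scene stay as the last script left them, time stands still between calls to the robot, and variables do not carry over. Pictures are saved under pics/ and viewed, at most 10 in all, crops included, and the job is handed in when it is done.

```bash
mkdir -p pics
cat > h.py <<'E'
import numpy as np, cv2
from bench import env, kinematics, monitor, eyes, job
def grab(n,save=None):
    f=eyes.grab_frame(n)
    if save: cv2.imwrite(f'pics/{save}.png',cv2.cvtColor(f['frame'],cv2.COLOR_RGB2BGR))
    return f
def ray(f,px):
    R=f['view'][:3,:3];t=f['view'][:3,3]
    o=-R.T@t; d=R.T@np.linalg.inv(f['mtx'])@np.array([px[0],px[1],1.]); return o,d
def onz(f,px,z):
    o,d=ray(f,px); return o+d*(z-o[2])/d[2]
def proj(f,p):
    c=f['view'][:3,:3]@np.array(p)+f['view'][:3,3]; u=f['mtx']@c; return u[:2]/u[2]
E
python3 - <<'E'
from h import *
for n in('top','side'):
    f=grab(n,n+'0'); print(n,f['mtx'].tolist(),ray(f,(320,240)))
E
```

```text
top [[586.7398498558659, 0.0, 321.78408976032966], [0.0, 586.7398498558659, 241.44057751206725], [0.0, 0.0, 1.0]] (array([0.29441754, 0.01551946, 1.23045053]), array([ 0.22709804,  0.00934936, -0.97383487]))
side [[510.42831593945317, 0.0, 318.5844215688756], [0.0, 510.42831593945317, 240.7497999192327], [0.0, 0.0, 1.0]] (array([0.03329738, 0.66519744, 0.74560628]), array([ 0.49208988, -0.63286353, -0.59778019]))
```

View pics/top0.png

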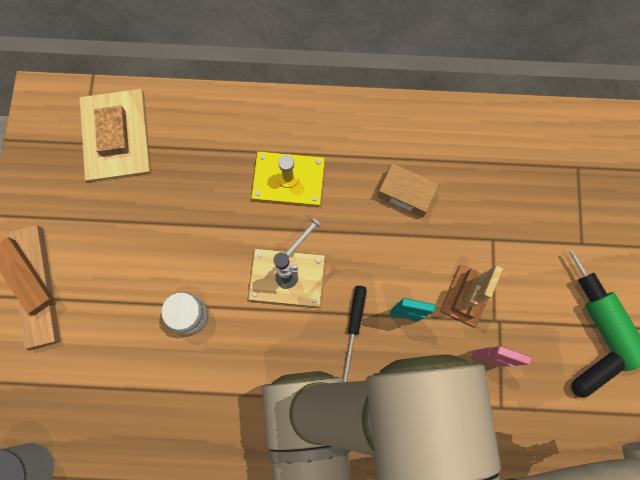

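View pics/side0.png

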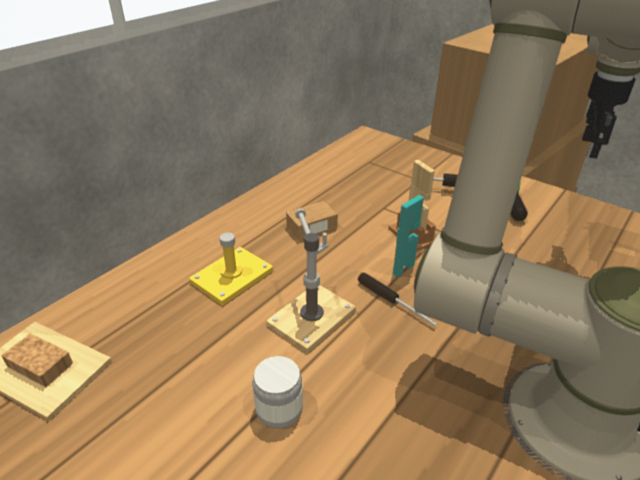

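The top view shows the plywood stand at about (287,278) with its pin tip at (316,223), and the stick in its rack at about (475,295). The driver is at (355,330), the tin at (184,314) and the carton at (408,190). In the side view the hook tip is at (302,214) and the stick at (424,185). I'll take close crops next.

Run:
```python
import cv2,numpy as np
t=cv2.imread('pics/top0.png');s=cv2.imread('pics/side0.png')
c=[(t,240,200),(t,430,250),(s,260,200),(s,380,150)]
r=[cv2.resize(i[y:y+75,x:x+100] if i is t else i[y:y+(128 if x==260 else 105),x:x+(100)],(400,300 if i is t else 300),interpolation=cv2.INTER_CUBIC) for i,x,y in c]
# keep aspect for side: (260: 100x75 window top), (380: 100x75)
r[2]=cv2.resize(s[200:275,265:365],(400,300),interpolation=cv2.INTER_CUBIC)
r[3]=cv2.resize(s[155:245,375:495],(400,300),interpolation=cv2.INTER_CUBIC)
cv2.imwrite('pics/c1.png',np.vstack([np.hstack(r[:2]),np.hstack(r[2:])]))
```

```text
(no output)
```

View pics/c1.png

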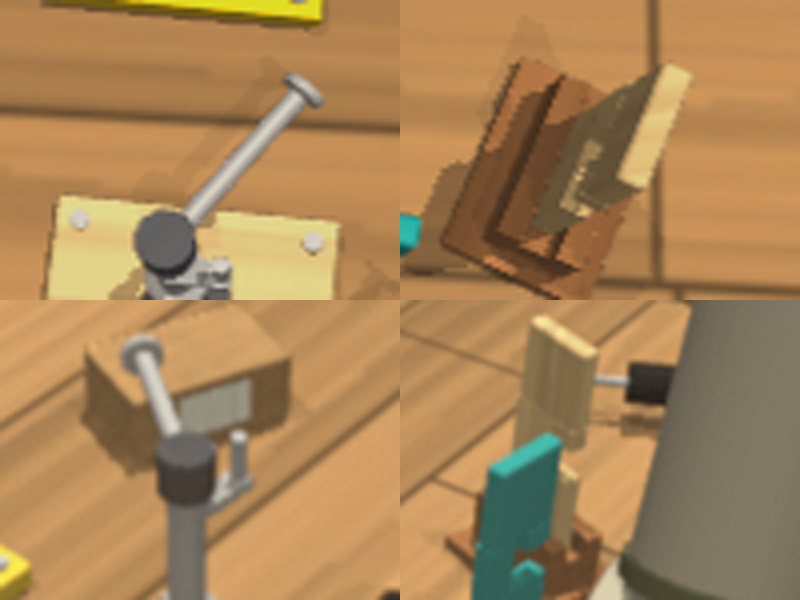

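The crops show the following:
- **Hook:** the hub top is at top-view (281.5,260.5), the disc at top (316,222.5) and side (300.5,213.5). The stud is on the robot side, so stand yaw is about 0 and the hook is about 0.9 rad from its stop.
- **Stick:** the top face is centred at about (494,282). The mouth seems to face the robot, since there is a gap on the right in the side view.

Next I'll work out the positions.

```bash
cat > m.py <<'E'
from h import *
import json
T=grab('top');S=grab('side')
def tri(a,b):
    (o1,d1),(o2,d2)=ray(T,a),ray(S,b)
    A=np.stack([d1,-d2],1);s=np.linalg.lstsq(A,o2-o1,rcond=None)[0]
    p,q=o1+s[0]*d1,o2+s[1]*d2; return (p+q)/2,np.linalg.norm(p-q)
def big(f,x0,y0,x1,y1,lo,hi):
    h=cv2.cvtColor(f['frame'],cv2.COLOR_RGB2HSV)[y0:y1,x0:x1]
    m=cv2.inRange(h,lo,hi); m=cv2.morphologyEx(m,cv2.MORPH_CLOSE,np.ones((3,3)))
    c=max(cv2.findContours(m,cv2.RETR_EXTERNAL,cv2.CHAIN_APPROX_NONE)[0],key=cv2.contourArea)
    return (c+[x0,y0]).reshape(-1,2).astype(np.float32)
def rect(c,f,z):
    P=np.array([onz(f,p,z)[:2] for p in c],np.float32)*1000
    return cv2.minAreaRect(P)
E
python3 - <<'E'
from m import *
print('disc',tri((316,222.5),(300.5,213.5)))
print('hubtop',tri((281.5,260.5),(311.5,238)))
h=cv2.cvtColor(T['frame'],cv2.COLOR_RGB2HSV)
for n,(u,v) in dict(base=(262,262),base2=(310,280),table=(240,270),sticktop=(494,282),stface=(480,290),rack=(465,285)).items(): print(n,h[v,u])
for p in [(256,250),(325,255),(323,306),(249,301)]: print('corner',onz(T,p,.016).round(3))
print('stick corners',[onz(T,(430+(a-400)/4,250+b/4),.195).round(3)[:2] for a,b in[(668,62),(692,75),(645,190),(615,183)]])
print('turq',onz(T,(413,310),.19),'pink',onz(T,(500,357),.19),'tin',onz(T,(182,310),.09),'carton',onz(T,(410,185),.045),'drv',onz(T,(358,290),.02),onz(T,(346,378),.01))
print(monitor.sense()['ee_rot'],env.hold_point_z)
E
```

```text
disc (array([0.57010592, 0.03509691, 0.19258829]), np.float64(0.0026864547466156304))
hubtop (array([0.49509686, 0.09318348, 0.20130029]), np.float64(0.0037379876266503066))
base [ 23 107 226]
base2 [ 21 113 226]
table [ 15 142 199]
sticktop [ 20 115 226]
stface [ 19 113  97]
rack [ 13 152 106]
corner [0.549 0.161 0.016]
corner [0.546 0.015 0.016]
corner [0.438 0.014 0.016]
corner [0.441 0.168 0.016]
stick corners [array([ 0.505, -0.295]), array([ 0.499, -0.305]), array([ 0.446, -0.283]), array([ 0.449, -0.27 ])]
turq [ 0.41792101 -0.14549539  0.19      ] pink [ 0.34344652 -0.29821024  0.19      ] tin [0.40777366 0.28701867 0.09      ] carton [ 0.70006853 -0.15796459  0.045     ] drv [ 0.4740443  -0.05698722  0.02      ] [ 0.29484445 -0.03952006  0.01      ]
[ 9.82301838e-01  1.87304390e-01  1.27710308e-05 -4.05683920e-04] 0.0187
```

```bash
cat >> h.py <<'E'
def down(psi):  # tool z down, tool y along world angle psi
    from scipy.spatial.transform import Rotation as R
    y=np.array([np.cos(psi),np.sin(psi),0]);z=np.array([0,0,-1.]);return R.from_matrix(np.stack([np.cross(y,z),y,z],1)).as_quat()
E
python3 - <<'E'
from m import *
b=big(T,235,235,340,320,(19,80,200),(30,130,255)); rb=rect(b,T,.016); print('base',rb)
s=big(T,470,255,515,310,(17,80,180),(30,140,255)); rs=rect(s,T,.195); print('stick',rs)
env.close_gripper(40)
ax=np.array([.495,.0915]); yaw=np.radians(0)
env.movel([.193,-.488,.33])
q=down(-np.pi/2)
def P(a,off,z,r=.065):
    d=np.array([np.cos(a),np.sin(a)]);n=np.array([-d[1],d[0]]);return [*(ax+r*d+off*n),z]
a0=np.radians(-37.7)
env.reach(P(a0,.05,.30),q)
env.movel(P(a0,.05,.18))
grab('top','t1');grab('side','s1');print(monitor.sense()['clock'],monitor.sense()['position'])
i=[cv2.imread(f'pics/{n}.png')[y:y+150,x:x+200] for n,x,y in(('t1',220,160),('s1',220,170))]
cv2.imwrite('pics/c2.png',cv2.resize(np.hstack(i),(800,300),interpolation=cv2.INTER_CUBIC))
E
```

```text
base ((494.9431457519531, 93.69712829589844), (148.2872772216797, 107.90465545654297), 87.1244888305664)
stick ((476.47259521484375, -288.19891357421875), (13.943016052246094, 57.97647476196289), 67.89705657958984)
5.3917 [0.57743509 0.09129402 0.1810357 ]
```

View pics/c2.png

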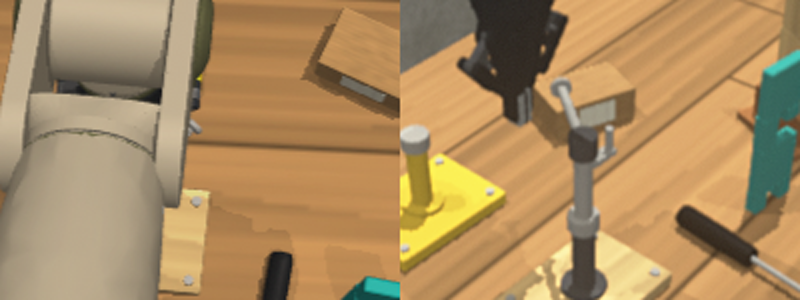

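View pics/s1.png

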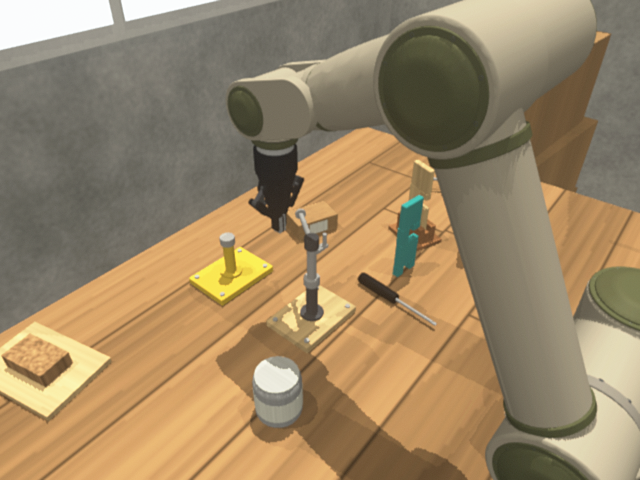

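The finger is beside the pin, on its +CCW side (side view: tip at about (278,230), pin tip at (301,214)). The base fits at yaw -2.9° with its axis at (0.495,0.093). Now I'll push the hook along its arc.

Run:
```python
from m import *
ax=np.array([.495,.093]); yaw=np.radians(-2.9)
def P(a,off,z=.18,r=.065):
    d=np.array([np.cos(a),np.sin(a)]);n=np.array([-d[1],d[0]]);return [*(ax+r*d+off*n),z]
for a in np.radians(np.arange(-37,-89,-8)):
    st=env.movel(P(a,.02),velocity=.06,guard=15); s=monitor.sense(); print(np.degrees(a).round(),st,s['contact_force'].round(1) if hasattr(s['contact_force'],'round') else s['contact_force'],s['clock'])
    if st: break
st=env.movel(P(-np.pi/2+yaw,-.005),velocity=.03,guard=9); s=monitor.sense()
print(st,s['position'],s['contact_force'],s['clock'])
grab('side','s2')
p=np.array(s['position']); env.movel(p+[.05,0.02,0],velocity=.15); env.movel(p+[.05,.02,.15])
i=[cv2.imread(f'pics/{n}.png')[y:y+150,x:x+200] for n,x,y in(('s2',220,170),)]
grab('side','s3'); i.append(cv2.imread('pics/s3.png')[170:320,220:420])
cv2.imwrite('pics/c3.png',cv2.resize(np.hstack(i),(800,300),interpolation=cv2.INTER_CUBIC))
```

```text
-37.0 False [-0.5 -0.9 -1.1] 6.1083
-45.0 False [-0.4  0.4  0.4] 6.4167
-53.0 False [ 0.1 -0.1 -0.5] 6.725
-61.0 False [1.3 0.1 0.1] 7.0333
-69.0 False [-0.3 -0.9 -0.9] 7.3417
-77.0 False [-0.3  0.1 -0.2] 7.65
-85.0 False [0.3 0.4 0.1] 7.9583
True [0.50829833 0.02896854 0.18021052] [ 5.1990815  -0.66060531 -1.00102036] 8.5583
```

View pics/c3.png

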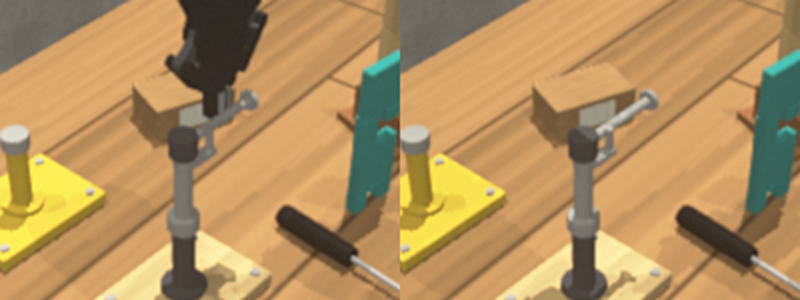

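The hook is now parallel to the stand's -y, with the disc at about (346,219) in the side view. I'll check its angle by ray, and check the stick's mouth side in a crop of this frame.

Run:
```python
from m import *
p=onz(S,(346,219),.19); d=p[:2]-[.495,.093]; print(p,np.linalg.norm(d),np.degrees(np.arctan2(d[1],d[0])))
c=cv2.imread('pics/s3.png')[140:240,380:480]
cv2.imwrite('pics/c4.png',cv2.resize(c,(600,600),interpolation=cv2.INTER_CUBIC))
# predicted mouth pixel for mouth yaw 157.9 vs opposite
for y in(157.9,-22.1):
    y=np.radians(y); m=np.array([.476+.03*np.cos(y),-.288+.03*np.sin(y),.1065]); print(((proj(S,m)-[380,140])*6).round())
```

```text
[ 0.49323125 -0.00752124  0.19      ] 0.10053679905504367 -91.00805887362314
[291. 386.]
[194. 315.]
```

View pics/c4.png

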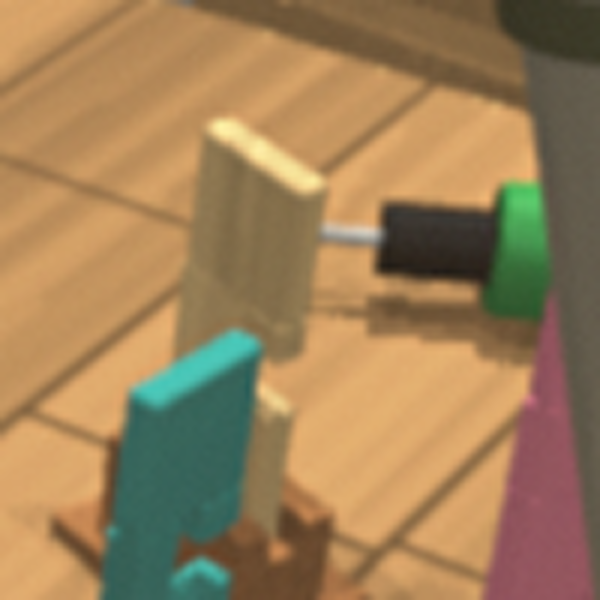

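The mouth faces the robot, with the gap at crop (290,375) against a prediction of (291,386), so stick yaw is 158°. I'll feel for the pin's height first, then take the stick.

Run:
```python
from m import *
pin=np.array([.495,.093])+.06*np.array([-.0506,-.9987])
env.movel([*pin,.26],velocity=.2); env.movel([*pin,.212],velocity=.1)
st=env.movel([*pin,.175],velocity=.02,guard=4); s=monitor.sense(); print('feel',st,s['position'],s['contact_force'])
env.movel([*pin,.33],velocity=.2)
env.release()
q=down(np.radians(-112.1)); c=[.476,-.288]
env.reach([*c,.30],q); env.movel([*c,.22]); env.movel([*c,.1543],velocity=.08)
s=monitor.sense();print(s['position'],s['contact_force'],s['clock'])
env.close_gripper(60); s=monitor.sense(); print(s['finger_gap'],s['gripper_force'],s['contact_force'],s['position'])
env.movel([*c,.20],velocity=.08); env.movel([*c,.345],velocity=.2)
s=monitor.sense();print(s['finger_gap'],s['contact_force'],s['clock'],s['position'])
q2=down(np.radians(-92.9)); x=np.array([.9987,-.0506])
pre=np.array([.495,.093])+.055*np.array([-.0506,-.9987])+.08*x
env.movel([*pre,.345],velocity=.2,frame=q2)
env.hold(.3); s=monitor.sense(); print(s['position'],s['clock'])
grab('side','s5'); grab('top','t5')
i=[cv2.imread(f'pics/{n}.png')[y:y+200,x:x+200] for n,x,y in(('s5',220,100),('t5',220,120))]
cv2.imwrite('pics/c5.png',cv2.resize(np.hstack(i),(800,400),interpolation=cv2.INTER_CUBIC))
```

```text
feel True [0.49213551 0.03306267 0.19844998] [-0.6813495   0.80229555  5.34171612]
[ 0.47620522 -0.28819262  0.1548142 ] [-0.96159282 -0.4654284   0.20706527] 17.1667
0.17279911453328606 58.76002371311188 [-0.40150144  0.0459006   1.78949155] [ 0.47609463 -0.28796739  0.15442562]
0.17077920938890634 [-0.29463131 -0.08906442 -1.7808931 ] 19.4083 [ 0.4757836  -0.28781791  0.34354151]
[0.57208583 0.03375699 0.34504113] 21.5417
```

View pics/c5.png

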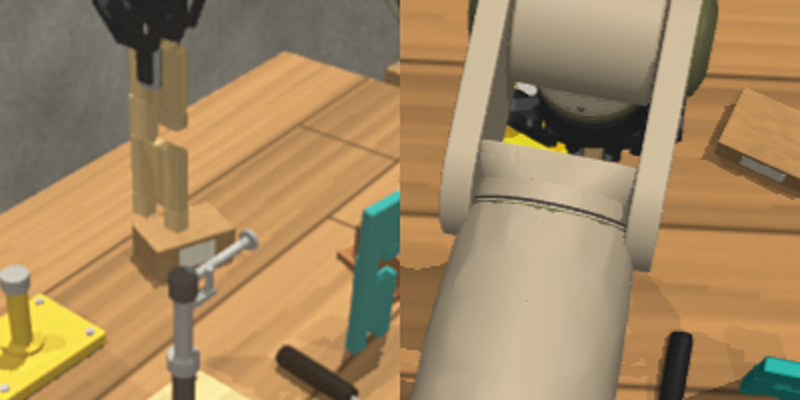

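The pin top is felt at 0.198, so the pin centre is at about 0.193, matching the disc ray. The stick hangs straight in the grip, mouth toward the pin (crop (160,140)), clear of the hook. Next I'll slide it over the pin and lower it.

Run:
```python
from m import *
x=np.array([.9987,-.0506]); o=np.array([.495,.093])+.055*np.array([-.0506,-.9987])
z=.2408
env.movel([*(o+.08*x),z],velocity=.15); env.hold(.2)
a=env.movel([*(o+.012*x),z],velocity=.06,guard=6); s=monitor.sense(); print(a,s['position'],s['contact_force'])
if not a:
    b=env.movel([*(o-.008*x),z],velocity=.02,guard=5); s=monitor.sense(); p=np.array(s['position']); print(b,p,(p[:2]-o)@x,s['contact_force'])
    if b:
        p[:2]+=.0025*x; p[2]=z; env.movel(p,velocity=.02)
        c=env.movel([p[0],p[1],z-.03],velocity=.025,guard=4); s=monitor.sense(); print(c,s['position'],s['contact_force'],s['clock'])
grab('side','s6'); cv2.imwrite('pics/c6.png',cv2.resize(cv2.imread('pics/s6.png')[130:330,220:420],(600,600),interpolation=cv2.INTER_CUBIC))
```

```text
False [0.5044183  0.03742651 0.24074328] [ 0.0694889   0.75416816 -1.53456401]
True [0.48903332 0.03821948 0.24074093] -0.0031870246641080044 [3.31038412 0.02715065 0.55064109]
True [0.4914893  0.03809782 0.2177759 ] [-0.71376721  0.53207412  4.46944978] 26.0083
```

View pics/c6.png

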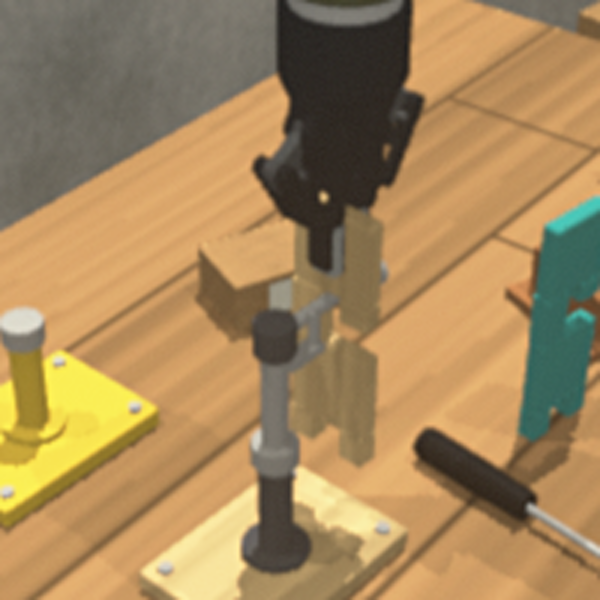

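It lowered 23 mm before contact, as expected, and the pin is in the pocket. I'll release, retreat straight up and check.

Run:
```python
from m import *
env.release(); p=np.array(monitor.sense()['position'])
env.movel(p+[0,0,.12],velocity=.1); env.hold(1.5)
print(monitor.sense()['clock'],monitor.sense()['contact_force'])
grab('side','s7'); cv2.imwrite('pics/c7.png',cv2.resize(cv2.imread('pics/s7.png')[130:330,220:420],(600,600),interpolation=cv2.INTER_CUBIC))
```

```text
29.6917 [ 0.15697546 -0.31101683 -0.19951387]
```

View pics/c7.png

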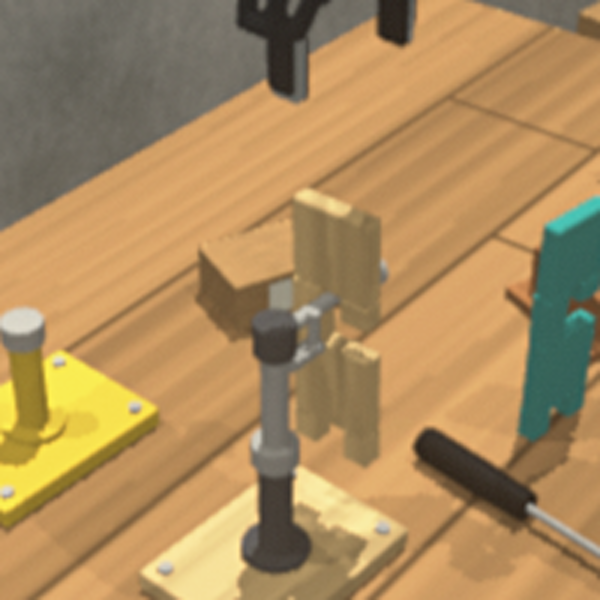

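The stick hangs plumb on the pin (crop (337,330)), the hook is at its stop, and the gripper is clear.

```bash
python3 -c "
from h import *
print(job.hand_in())"
```

```text
the job is handed in; nothing more can be done
None
```

I swung the hook to its stop with the stick still in its rack, then hung the push stick plumb on the pin by its slot and handed the job in at about 30 s; the judge's result was not shown.

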